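# One click up on the grow-lamp controller

### The job

With a fingertip resting on the knurled dial of the blue lamp controller, turn it one click clockwise so that its white pointer clicks in at the green mark, without running past it; then push the orange button on the same blue box fully down to confirm, and let it spring back. Pick nothing up, and leave the white controller, the pots, the jar and the tube rack as they are.

Things in the scene. Friction and masses are not known exactly. Their poses are not given: they have to be found in the camera images.
- ctrl_blue: Blue lamp controller, a box 125 x 220 x 45 mm (x, y, z) fixed to the bench; origin under its centre, z up, its -x side faces the operator at yaw 0. In its own frame, on its top face: dial axis at (0, +45) mm, button axis at (0, -70) mm.
- dial_blue (a joint): Angle in rad of the blue controller's dial, growing CLOCKWISE seen from above. It clicks at -0.785, 0 (start), 0.785 (green mark) and 1.571; stops 0.1 beyond the outer two. A spring detent holds it: leaving a click takes about 0.075 N m, most a quarter of the way to the next; from halfway on (0.39) it pulls itself into the next (0.785).
- dial_blue_top (a point): Centre of the flat top of the blue controller's dial, on its upright axis, 63 mm above the bench. The dial is a knurled charcoal disc 90 mm across, 16 mm thick (too wide and low to grip), with a white pointer stripe; the top is flat to radius 42 mm and a fingertip can press on it anywhere.
- dial_blue_pointer (a point): Outer end of the white pointer stripe on the blue controller's dial, 44 mm from the axis, on the top face; turns with the dial.
- mark_blue (a point): The green dot (10 mm across) printed beside the blue controller's dial, 51.5 mm from its axis, 48 mm above the bench: the next click, clockwise from the start. The other clicks have small white dots (5 mm), each 45 degrees apart.
- set_blue (a joint): Travel in m of the blue controller's orange button, 0 released, 0.006 fully down; springs back. Fully down takes 4 N.
- set_blue_top (a point): Centre of the top of the blue controller's round orange button, 30 mm across; it is pushed straight down.
- ctrl_white: White lamp controller, of the same build and size as the blue one, fixed to the bench; a bystander. Origin under its centre.
- dial_white (a joint): Angle in rad of the white controller's dial (as dial_blue), 0 at the start; to be left alone.
- set_white (a joint): Travel in m of the white controller's orange button; to be left alone.
- pot_a: Loose black seedling pot, 72 mm across, 75 mm tall, leaves to about 110 mm; origin under its centre. Bystander.
- pot_b: Another loose seedling pot of the same size. Origin under its centre. Bystander.
- jar: Loose clear sample jar with orange cap, 60 mm across, 95 mm tall; origin under its centre. Bystander.
- rack: Loose yellow rack of capped tubes, 70 x 150 mm, 82 mm tall; origin under its centre. Bystander.

How it is judged:
On the way, in this order (a step that is already met when the one before it is completed fails the run):
1. the blue dial sits in the click at the green mark (within 0.12 rad) (value of joint dial_blue between 0.665 and 0.905 rad), for 0.2 s.
2. then the blue controller's button is pushed down (5 of its 6 mm) (all of step 1 and value of joint set_blue above 0.005 m), for 0.05 s.
At the end, for the whole second after the job is handed in: The blue dial rests at 0.785 rad within 0.12 (in the green click), its button is released (under 1 mm); the white dial is within 0.15 rad of 0 and its button is released; pots, jar and rack are within 20 mm of where they stood (all of step 1 and value of joint each of set_blue, set_white below 0.001 m and velocity of joint dial_blue between -0.05 and 0.05 rad/s and value of joint dial_white between -0.15 and 0.15 rad and distance of each of pot_a, pot_b, jar, rack from where it was at the start of the episode below 0.02 m); the robot touches nothing.
It fails at once if the blue dial is run past the green mark, towards the next click (value of joint dial_blue above 1.15 rad).
It fails at once if the white controller's dial is turned (value of joint dial_white above 0.3 rad or value of joint dial_white below -0.3 rad).
It fails at once if the white controller's button is pressed (value of joint set_white above 0.003 m).
It fails at once if a pot, the jar or the rack is shifted, tipped or lifted (more than 20 mm) (distance of any of pot_a, pot_b, jar, rack from where it was at the start of the episode above 0.02 m).
It also fails if it takes over 48 s, if anything falls off the work surface, if the arm or the gripper's body presses on something with over 40 N, if the wrist force passes 120 N, or if a joint passes its speed limit or range.

### The arm

A 7-joint arm with a two-finger parallel gripper is mounted at the origin on the work surface. World frame = base frame: x ahead of the robot, y to its left, z up, the work surface at z = 0. Lengths are in m, angles in rad, forces in N, time in s.
With the tool pointing down it reaches from about 0.425 to 0.825 m from the base axis. Payload 3.6 kg.
Tool frame: the origin (TCP) lies between the finger pads; the fingertips stand 22 mm ahead of it and the grasp point (between the pads) lies 3 mm ahead of it; z points along the fingers, y is the line along which they close (so a half turn about z gives the same grasp; the last joint's range is limited). The gripper opens to 85 mm and grips with 20 to 120 N. Pads are 22 mm wide; open, the fingers measure 114 mm over their backs; the gripper's body (76 mm by 85 mm) begins 54 mm behind the grasp point. The pads swing forward as they close: fully open they stand 13 mm farther back than shut.
Start: joints at [-1.308, 0.615, -0.013, 1.423, 0.008, 1.103, -0.04], TCP at [0.185, 0.623, 0.253] pointing down, gripper open.
Joint ranges: [-3.12, 3.12], [-0.3, 2.06], [-1.34, 1.32], [0.26, 2.42], [-1.36, 4.5], [0.01, 1.98], [-2.84, 2.84]. Speed limits (rad/s): [2.79, 2.79, 3.14, 3.14, 3.14, 3.14, 3.14].

### API

Orientations are given as a unit quaternion [x, y, z, w].
In Python, from plant import r, optics, finder gives the robot as it stands.
- The arm moves only by the tool play_rows, never from a script. Its argument "targets" is a list of rows, each a list of 6 numbers: the shift along the tool's x, y, z in m, then the turn, a rotation vector about the tool's x, y, z in rad. A call has 1 to 20 rows; each row is the pose to reach, as a shift and turn from the pose commanded when the call began, along the tool's axes at that moment; what a row does not reach only later rows make up. A row lasts 1/12 s, in which the tool goes at most 41.7 mm and 7.16 degrees, less where a joint would pass 70% of its speed; a pose out of reach is approached as far as the arm can. A call with a gripper value outside its range is refused whole. "fingers" is the finger opening in m, from 0 to 0.0854, set as the call begins (left out, the last holds). The fingers move at their own pace and stop on an object; the grip force is fixed at half the most. Time passes only in rows, so rows that repeat a pose let the fingers close. It gives the time, the measured TCP pose, the force, the opening and the grip force at its end, in the units of the state.
- r.get_obs(): the state, without advancing time (a new reading comes with each control period).
- optics.get_image(name): name is "scene" or "top" or "wrist"; returns a dict with "image" (480x640x3 uint8, red, green, blue), "camera_matrix" (3x3 intrinsics, pixels), "dist" ([k1, k2, p1, p2, k3] as OpenCV has them; the pictures are not rectified), "xyz" and "attitude" of the camera in the world; the wrist camera has in their place "tool_from_camera" (4x4, takes a point from camera to tool coordinates, whose origin is the TCP and whose axes are the flange's). Camera axes: x right, y down, z forward; pixel columns grow to the right and rows downward; lengths in m; the calibration is good to about 2 mm. A picture is of the moment at which its call begins: read the wrist's pose just before it. There is no depth.
- r.job_done(): hands the job in; it is judged then, once.
Trained networks look in the newest picture that a camera, given by its name, has taken for a name from the list of things; names that differ only in an ending like _2 or _b are one class to them, and where a whole thing is asked for, a point or a joint stands for the part that bears it (a point fixed in the world has none). Each returns a list of dicts, best first, with "conf" (0 to 1); they miss things now and then, are a little off and sometimes report something else, mostly with a low value. They report only what shows in the picture. A call takes as long as a camera call.
- finder.look_for(camera, target): "at" ([x, y, z] in m, in world coordinates, good to about 4 mm: the middle of the surface that is visible of it).
The state is a dict: "time_s": time; "joint_positions": joint angles; "joint_velocities": joint speeds; "joint_efforts": joint torques, N m; "tool_pos": TCP position; "tcp_rot": TCP orientation; "wrist_force": force on the tool from outside, world axes, zero at the start; "ft_torque": the same for the moment, N m; "grip_width": opening from 0.0 (shut) to 1.0 (fully open); "finger_force": force on a finger pad.
Only numpy, scipy, OpenCV 4.12 (cv2) and the standard library are available. Lean on these libraries where they do the work, as an engineer would, in place of code of your own. Each camera call takes 0.05 s, during which the arm holds its last target. There are 200 camera calls.

## Working session

There is one attempt and no reset: what is moved stays moved. The work goes in short steps, Python scripts to look and compute and a tool call to move; the robot and the scene stay as the last step left them, time stands still between calls to the robot, and variables do not carry over. Pictures are saved under pics/ and viewed, at most 10 in all, crops included, and the job is handed in when it is done.

Besides the shell and the picture viewer there is one more tool, called after "Emit:" as name(argument=value, ...) on one line, values as JSON. play_rows: Moves the arm, as the interface text tells. Its arguments: {"type":"object","properties":{"targets":{"type":"array"},"fingers":{"type":"number"}},"required":["targets"]}

```bash
mkdir -p pics; python3 - <<'E'
from plant import r, optics, finder
import cv2
o=r.get_obs(); print({k:(v if not hasattr(v,'round') else v) for k,v in o.items()})
for c in ("scene","top"):
    im=optics.get_image(c); cv2.imwrite(f"pics/{c}0.png",im["image"][:,:,::-1])
    print(c,im["xyz"],im["attitude"],im["camera_matrix"],im["dist"])
    for t in ("ctrl_blue","dial_blue_top","dial_blue_pointer","mark_blue","set_blue_top","ctrl_white","pot_a","jar","rack"):
        print(t,[( [round(float(x),4) for x in d["at"]],round(float(d["conf"]),2)) for d in finder.look_for(c,t)][:3])
E
```

```text
{'time_s': 0.0, 'joint_positions': array([-1.30848863,  0.61592553, -0.01263746,  1.42495247,  0.00811843,
        1.10341675, -0.04040664]), 'joint_velocities': array([-0.00074226,  0.00062161, -0.00010133,  0.00013001, -0.00021555,
       -0.00031023,  0.00112445]), 'joint_efforts': array([ 1.20614277e-04, -4.69216883e+01,  2.59133466e-01, -1.71033704e+01,
        9.92575369e-03,  9.39490157e-03,  5.84826395e-06]), 'tool_pos': array([0.18490137, 0.6223779 , 0.2521162 ]), 'tcp_rot': array([ 1.43859911e-01,  9.89597175e-01, -1.31503753e-03, -1.68723628e-04]), 'wrist_force': array([-0.24614004, -0.17848616, -0.2582451 ]), 'ft_torque': array([ 0.00981902, -0.04518641, -0.022649  ]), 'finger_force': 0.0, 'grip_width': 0.9959432712110363}
scene [ 1.192429   -0.13918584  1.01461843] [ 0.74997392  0.60034328 -0.16813643 -0.22103668] [[496.2023238    0.         320.44213322]
 [  0.         496.2023238  236.09312848]
 [  0.           0.           1.        ]] [-0.1001351  0.         0.         0.         0.       ]
ctrl_blue [([0.53, 0.1569, 0.0445], 0.73)]
dial_blue_top [([0.5332, 0.2011, 0
[... 518 characters left out ...]
507 242.84673362]
 [  0.           0.           1.        ]] [-0.05703113  0.          0.          0.          0.        ]
ctrl_blue [([0.5097, 0.1626, 0.0444], 0.82)]
dial_blue_top [([0.5292, 0.2035, 0.0632], 0.67)]
dial_blue_pointer [([0.5281, 0.2039, 0.0646], 0.92), ([0.5662, -0.4453, 0.0858], 0.52)]
mark_blue [([0.5104, 0.1628, 0.047], 0.59)]
set_blue_top [([0.4826, 0.1058, 0.067], 0.59), ([0.5369, -0.1251, 0.0667], 0.45)]
ctrl_white [([0.5411, -0.1701, 0.0446], 0.93)]
pot_a [([0.5627, -0.4458, 0.0876], 0.73), ([0.7734, 0.0763, 0.0918], 0.62)]
jar [([0.7417, -0.0704, 0.0947], 0.82), ([0.5479, -0.2378, 0.0689], 0.4), ([0.564, -0.447, 0.0917], 0.18)]
rack [([0.5385, 0.4292, 0.0765], 0.62)]
```

```bash
cat > h.py <<'E'
import numpy as np, cv2
from scipy.spatial.transform import Rotation as R
def proj(im,pts):
    A=R.from_quat(im["attitude"]).as_matrix().T
    return cv2.projectPoints(np.array(pts,float),cv2.Rodrigues(A)[0],-A@np.array(im["xyz"]),np.array(im["camera_matrix"]),np.array(im["dist"]))[0][:,0]
def back(im,uv,z):
    A=R.from_quat(im["attitude"]).as_matrix()
    n=cv2.undistortPoints(np.array(uv,float)[:,None],np.array(im["camera_matrix"]),np.array(im["dist"]))[:,0]
    d=np.c_[n,np.ones(len(n))]@A.T; c=np.array(im["xyz"])
    return c+d*((z-c[2])/d[:,2])[:,None]
E
python3 - <<'E'
from plant import optics
from h import *
im=optics.get_image("top"); c=proj(im,[[.51,.163,.05]])[0].astype(int); print(c)
x,y=c-[70,60]; print(x,y)
crop=im["image"][y:y+120,x:x+140,::-1]; cv2.imwrite("pics/topcrop.png",cv2.resize(crop,None,fx=5,fy=5,interpolation=cv2.INTER_CUBIC))
E
```

```text
[254 289]
184 229
```

View pics/scene0.png

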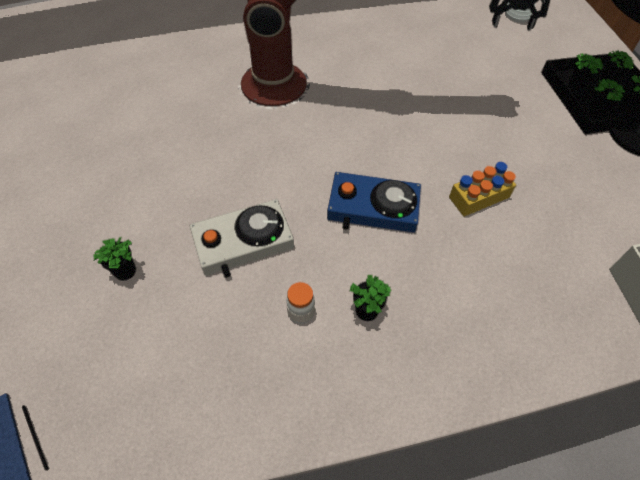

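View pics/topcrop.png

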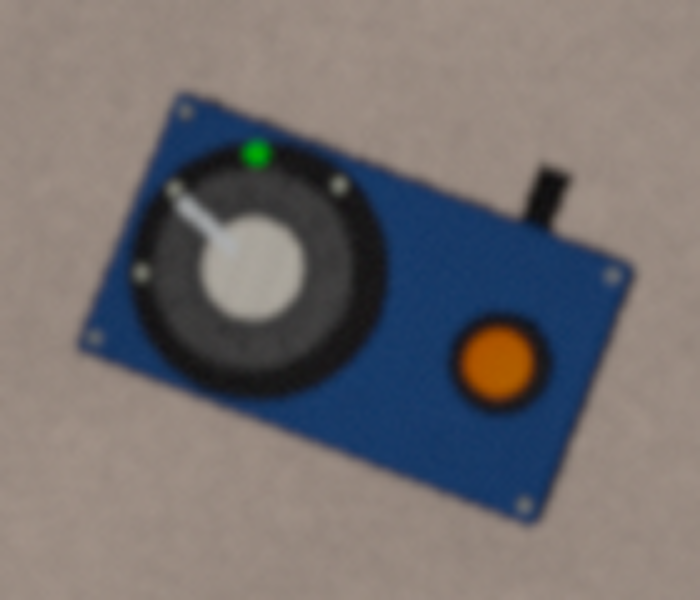

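```bash
cat >> h.py <<'E'
E
python3 - <<'E'
from plant import r, optics
from h import *
im=optics.get_image("top")
def px(c): return (np.array(c)+.5)/5-.5+[184,229]
P={n:back(im,[px(c)],z)[0] for n,c,z in (("dial",(252,268),.063),("btn",(497,363),.067),("green",(257,154),.048),("tip",(178,197),.063))}
for n in P: print(n,P[n].round(4))
d,b=P["dial"],P["btn"]; v=d-b; print("len",np.hypot(*v[:2]),"yaw",np.degrees(np.arctan2(-v[0],v[1])))
for n in("green","tip"): w=P[n]-d; print(n,np.hypot(*w[:2]),np.degrees(np.arctan2(w[1],w[0])))
o=r.get_obs(); T=R.from_quat(o["tcp_rot"]); print(T.as_matrix().round(3))
for rad in (.030,):
  for a in (-160,-135,-110,180):
    p=np.array([d[0]+rad*np.cos(np.radians(a)),d[1]+rad*np.sin(np.radians(a)),.115]); print(a,p.round(4),T.inv().apply(p-o["tool_pos"]).round(4))
E
```

```text
dial [0.5268 0.2052 0.063 ]
btn [0.4825 0.099  0.067 ]
green [0.578  0.2045 0.048 ]
tip [0.5588 0.2372 0.063 ]
len 0.11513731359284614 yaw -22.65678206857555
green 0.051163605967440955 -0.7692637288984956
tip 0.04523936578756878 45.0674754244847
[[-0.959  0.285 -0.   ]
 [ 0.285  0.959 -0.   ]
 [ 0.    -0.    -1.   ]]
-160 [0.4987 0.1949 0.115 ] [-0.4225 -0.3211  0.1383]
-135 [0.5056 0.184  0.115 ] [-0.4323 -0.3296  0.1383]
-110 [0.5166 0.177  0.115 ] [-0.4448 -0.3332  0.1383]
180 [0.4968 0.2052 0.115 ] [-0.4178 -0.3118  0.1383]
```

Emit:
play_rows(targets=[[-0.015,-0.011,0,0,0,0],[-0.04,-0.029,0,0,0,0],[-0.07,-0.051,0,0,0,0],[-0.1,-0.0725,0,0,0,0],[-0.13,-0.0945,0,0,0,0],[-0.16,-0.116,0,0,0,0],[-0.19,-0.138,0,0,0,0],[-0.22,-0.16,0,0,0,0],[-0.25,-0.1815,0,0,0,0],[-0.28,-0.203,0,0,0,0],[-0.31,-0.225,0,0,0,0],[-0.34,-0.247,0,0,0,0],[-0.37,-0.2685,0,0,0,0],[-0.395,-0.287,0.01,0,0,0],[-0.412,-0.299,0.035,0,0,0],[-0.417,-0.3026,0.065,0,0,0],[-0.417,-0.3026,0.095,0,0,0],[-0.417,-0.3026,0.12,0,0,0],[-0.417,-0.3026,0.137,0,0,0],[-0.417,-0.3026,0.137,0,0,0]], fingers=0)

```text
time_s: 2.77
tool_pos: [0.4964, 0.2132, 0.1129]
tcp_rot: [0.144, 0.99, -0.002, -0.003]
wrist_force: [0.4, -0.4, -0.2]
grip_width: 0.001
finger_force: 0.0
```

Emit:
play_rows(targets=[[0,0,0.01,0,0,0],[0,0,0.02,0,0,0],[0,0,0.024,0,0,0],[0,0,0.026,0,0,0],[0,0,0.027,0,0,0],[0,0,0.027,0,0,0],[0,0,0.027,0,0,0]])

```text
time_s: 3.35
tool_pos: [0.499, 0.2144, 0.0898]
tcp_rot: [0.144, 0.99, 0.0, 0.0]
wrist_force: [-0.2, -0.6, -0.5]
grip_width: 0.004
finger_force: 0.0
```

```bash
python3 - <<'E'
from plant import r, optics
from h import *
o=r.get_obs(); print(o["tool_pos"],o["wrist_force"])
im=optics.get_image("scene"); x,y=350,140
cv2.imwrite("pics/s1.png",cv2.resize(im["image"][y:y+100,x-50:x+100,::-1],None,fx=5,fy=5,interpolation=cv2.INTER_CUBIC))
E
```

```text
[0.49897919 0.21440504 0.08981731] [-0.23735356 -0.59091988 -0.48019446]
```

View pics/s1.png

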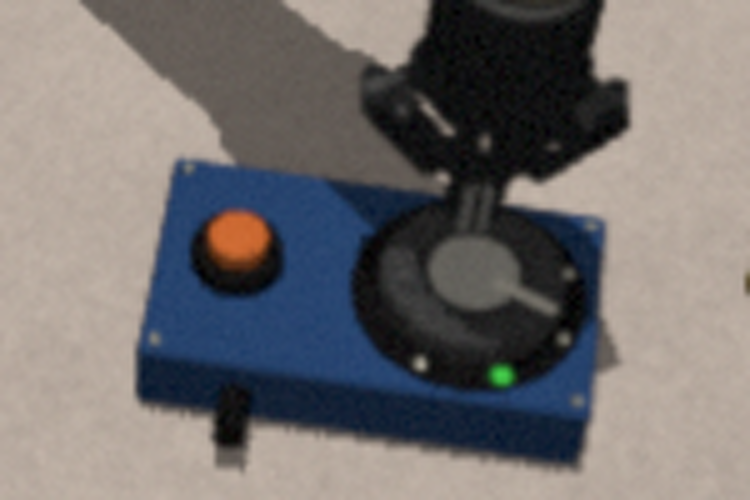

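Emit:
play_rows(targets=[[0,0,0.002,0,0,0],[0,0,0.004,0,0,0],[0,0,0.005,0,0,0],[0,0,0.006,0,0,0],[0,0,0.006,0,0,0],[0,0,0.006,0,0,0]])

```text
time_s: 3.9
tool_pos: [0.4988, 0.2146, 0.085]
tcp_rot: [0.144, 0.99, 0.0, 0.0]
wrist_force: [-2.0, -1.0, 10.7]
grip_width: -0.004
finger_force: 5.8
```

Emit:
play_rows(targets=[[0,0,0.0004,0,0,0],[-0.0001,0.0018,0.0004,0,0,0.061],[-0.0002,0.0037,0.0004,0,0,0.122],[-0.0005,0.0055,0.0004,0,0,0.183],[-0.0009,0.0073,0.0004,0,0,0.244],[-0.0014,0.009,0.0004,0,0,0.305],[-0.002,0.0108,0.0004,0,0,0.367],[-0.0027,0.0124,0.0004,0,0,0.428],[-0.0035,0.0141,0.0004,0,0,0.489],[-0.0044,0.0157,0.0004,0,0,0.55],[-0.0054,0.0172,0.0004,0,0,0.611],[-0.0065,0.0187,0.0004,0,0,0.672],[-0.0077,0.0201,0.0004,0,0,0.733],[-0.0077,0.0201,0.0004,0,0,0.733],[-0.0077,0.0201,0.0004,0,0,0.733]])

```text
time_s: 5.15
tool_pos: [0.5127, 0.233, 0.085]
tcp_rot: [0.489, 0.872, 0.002, 0.0]
wrist_force: [-1.9, 1.3, 12.1]
grip_width: -0.005
finger_force: 5.8
```

```bash
python3 - <<'E'
from plant import r, optics
from h import *
o=r.get_obs(); print(o["tool_pos"],o["wrist_force"])
im=optics.get_image("scene"); x,y=350,140
cv2.imwrite("pics/s2.png",cv2.resize(im["image"][y:y+100,x-50:x+100,::-1],None,fx=5,fy=5,interpolation=cv2.INTER_CUBIC))
E
```

```text
[0.51270407 0.23300245 0.08499785] [-1.85725684  1.26942308 12.11389287]
```

View pics/s2.png

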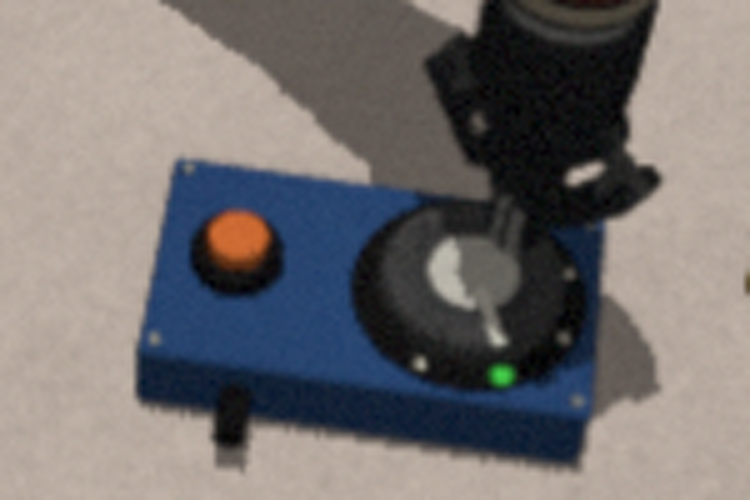

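Emit:
play_rows(targets=[[0,0,-0.004,0,0,0],[0,0,-0.015,0,0,0],[0,0,-0.03,0,0,0],[0,0,-0.04,0,0,0],[-0.0125,-0.012,-0.04,0,0,0],[-0.03,-0.029,-0.04,0,0,0],[-0.05,-0.0484,-0.04,0,0,0],[-0.07,-0.0677,-0.04,0,0,0],[-0.0875,-0.0847,-0.04,0,0,0],[-0.0988,-0.0956,-0.035,0,0,0],[-0.0988,-0.0956,-0.028,0,0,0],[-0.0988,-0.0956,-0.022,0,0,0],[-0.0988,-0.0956,-0.022,0,0,0]])

```text
time_s: 6.28
tool_pos: [0.4814, 0.0983, 0.1039]
tcp_rot: [0.488, 0.873, -0.0, -0.001]
wrist_force: [-0.2, 0.5, -0.7]
grip_width: 0.004
finger_force: 0.0
```

```bash
python3 - <<'E'
from plant import r, optics
from h import *
o=r.get_obs(); print(o["tool_pos"],o["wrist_force"])
im=optics.get_image("scene"); x,y=350,140
cv2.imwrite("pics/s3.png",cv2.resize(im["image"][y:y+100,x-50:x+100,::-1],None,fx=5,fy=5,interpolation=cv2.INTER_CUBIC))
E
```

```text
[0.48137576 0.09834491 0.10391583] [-0.18694267  0.45227599 -0.67986907]
```

View pics/s3.png

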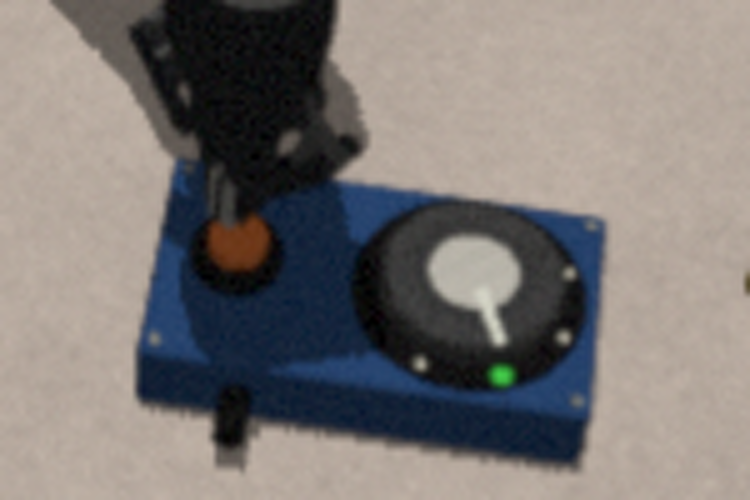

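Emit:
play_rows(targets=[[0,0,0.005,0,0,0],[0,0,0.01,0,0,0],[0,0,0.014,0,0,0],[0,0,0.016,0,0,0],[0,0,0.018,0,0,0],[0,0,0.019,0,0,0],[0,0,0.019,0,0,0],[0,0,0.019,0,0,0]])

```text
time_s: 7.0
tool_pos: [0.4816, 0.0976, 0.0861]
tcp_rot: [0.489, 0.872, 0.0, -0.0]
wrist_force: [-0.4, 1.3, 2.9]
grip_width: 0.004
finger_force: 1.2
```

Force is 2.9 N, so the tip is on the button spring; next I go down to the stop.

Emit:
play_rows(targets=[[0,0,0.001,0,0,0],[0,0,0.002,0,0,0],[0,0,0.003,0,0,0],[0,0,0.004,0,0,0],[0,0,0.004,0,0,0],[0,0,0.004,0,0,0]])

```text
time_s: 7.5
tool_pos: [0.4817, 0.0975, 0.083]
tcp_rot: [0.489, 0.872, 0.0, -0.0]
wrist_force: [-2.9, 2.3, 12.2]
grip_width: -0.001
finger_force: 5.9
```

Emit:
play_rows(targets=[[0,0,0.0005,0,0,0],[0,0,0.0005,0,0,0],[0,0,0.0005,0,0,0]])

```text
time_s: 7.75
tool_pos: [0.4817, 0.0975, 0.0829]
tcp_rot: [0.489, 0.872, 0.001, -0.0]
wrist_force: [-3.5, 1.8, 15.4]
grip_width: 0.0
finger_force: 7.6
```

```bash
python3 - <<'E'
from plant import r, optics
from h import *
o=r.get_obs(); print(o["tool_pos"],o["wrist_force"])
im=optics.get_image("scene"); x,y=350,140
cv2.imwrite("pics/s4.png",cv2.resize(im["image"][y:y+100,x-50:x+100,::-1],None,fx=5,fy=5,interpolation=cv2.INTER_CUBIC))
E
```

```text
[0.48174113 0.09749516 0.08288252] [-3.45730687  1.84671017 15.40050521]
```

View pics/s4.png

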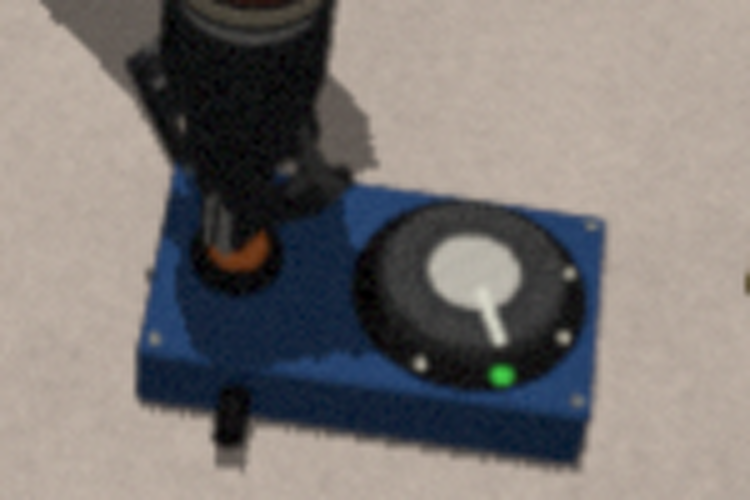

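The tip at (222,235) holds the orange button down on its stop; the pointer stays at the green dot (502,375). Now I retract.

Emit:
play_rows(targets=[[0,0,-0.004,0,0,0],[0,0,-0.01,0,0,0],[0,0,-0.025,0,0,0],[0,0,-0.05,0,0,0],[0,0,-0.08,0,0,0],[0,0,-0.1,0,0,0],[0,0,-0.12,0,0,0],[0,0,-0.12,0,0,0],[0,0,-0.12,0,0,0],[0,0,-0.12,0,0,0]])

```text
time_s: 8.63
tool_pos: [0.4813, 0.0966, 0.2007]
tcp_rot: [0.489, 0.872, -0.001, -0.0]
wrist_force: [-0.5, 0.2, 0.0]
grip_width: -0.001
finger_force: 0.0
```

```bash
python3 - <<'E'
from plant import r, optics
from h import *
im=optics.get_image("scene"); x,y=350,140
cv2.imwrite("pics/s5.png",cv2.resize(im["image"][y:y+100,x-50:x+100,::-1],None,fx=5,fy=5,interpolation=cv2.INTER_CUBIC))
E
```

```text
(no output)
```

View pics/s5.png

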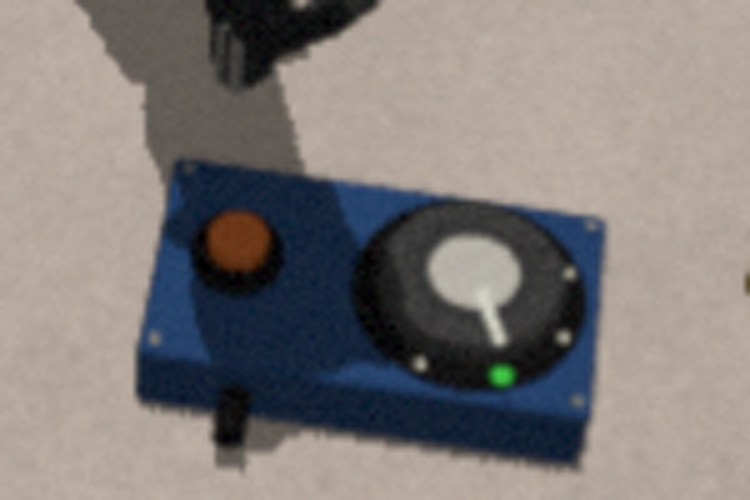

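The button at (238,240) has sprung back up, the pointer tip at (500,345) is at the green dot, and the fingers are clear.

```bash
python3 -c "
from plant import r
print(r.job_done())"
```

```text
the job is handed in; nothing more can be done
None
```

The blue dial sits in the click at the green mark, the orange button was pushed down to its stop and sprang back, nothing else was touched, and the job is handed in (the judge returned no verdict).

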